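# Re-index the clamping lever and clamp the oak block

### The arm

A 6-joint arm with a two-finger parallel gripper is mounted at the origin on a cart in front of the work surface, level with it; the furniture and walls round the work are solid. World frame = base frame: x ahead of the robot, y to its left, z up, the work surface at z = 0. Lengths are in m, angles in rad, forces in N, time in s.
With the tool pointing down it reaches from about 0.35 to 0.85 m from the base axis. Payload 8.1 kg.
Tool frame: the origin (TCP) lies at the very end of the fingers, on their centre line; the grasp point (between the pads) lies 19 mm behind it; z points along the fingers, y is the direction in which the jaws open and shut (so a half turn about z gives the same grasp; the last joint's range is limited). The gripper opens to 93 mm and grips with 3 to 60 N. Pads are 15 mm wide; open, the fingers measure 128 mm over their backs; the gripper's body (75 mm by 188 mm) begins 65 mm behind the grasp point.
Start: joints at [-1.327, 0.13, 1.488, -0, 1.523, -0.085], TCP at [0.194, -0.568, 0.219] pointing down, gripper open.
Joint ranges: [-2.96, 2.96], [-0.89, 2.26], [0.02, 2.5], [-1.34, 4.48], [0, 2.73], [-2.66, 2.66]. Speed limits (rad/s): [2.39, 2.39, 2.79, 3.14, 3.14, 3.14].

### API

Orientations are given as a rotation vector (axis times angle).
In Python, from plant import * gives the robot as it stands.
- The arm moves only by the tool apply_moves, never from a script. Its argument "commands" is one flat list of numbers, 7 for each row, row after row: the shift along the world's x, y, z in cm, then the turn, a rotation vector about the world's x, y, z in rad, then the finger opening in cm, from 0 to 9.3. A call has 1 to 8 rows; each row shifts and turns the pose as measured when the row begins; what a row does not reach is not made up. A row lasts 1/8 s, in which the tool goes at most 62.5 mm and 10.7 degrees, less where a joint would pass 70% of its speed; a pose out of reach is approached as far as the arm can. A call with a gripper value outside its range is refused whole. The fingers move at their own pace and stop on an object; "squeeze" is the grip in N (left out, the last holds). Time passes only in rows, so rows that do not move let the fingers close. It gives the time, the measured TCP pose, the force and the opening at its end, in the units of the state.
- read_state(): the state, without advancing time (a new reading comes with each control period).
- read_camera(name): name is "side" or "top" or "wrist"; returns (picture, depth): 480x640x3 uint8, blue, green, red; 480x640 float32, m along the optical axis (not along the pixel's ray), 0 where there is no reading.
- camera_model(name): a dict with "intrinsics" (3x3 intrinsics, pixels), "R" (3x3) and "t" (3): a world point X has camera coordinates R X + t. Camera axes: x right, y down, z forward; pixel columns grow to the right and rows downward; lengths in m; the calibration is good to about 2 mm. A picture is of the moment at which its call begins: read the wrist's pose just before it. camera_model takes no time and is no camera call; for the wrist camera it gives the pose at the moment of the call.
- close_job(): hands the job in, once; it reports no verdict.
Trained networks look in the newest picture that a camera, given by its name, has taken for a name from the list of things; names that differ only in an ending like _2 or _b are one class to them, and where a whole thing is asked for, a point or a joint stands for the part that bears it (a point fixed in the world has none). Each returns a list of dicts, best first, with "conf" (0 to 1); they miss things now and then, are a little off and sometimes report something else, mostly with a low value. They report only what shows in the picture. A call takes as long as a camera call. They do not tell look-alikes from the thing itself.
- find_in(query, camera): "point" ([x, y, z] in m, in the coordinates of the camera as it stood for that picture, good to about 4 mm: the middle of the surface that is visible of it).
- cut_out(query, camera): "mask" (480x640 bool, what is visible of it).
- spot_point(query, camera): "point" ([x, y, z] in m, in the coordinates of the camera as it stood for that picture, good to about 4 mm: a listed point, or the origin of a listed thing).
The state is a dict: "t": time; "q": joint angles; "dq": joint speeds; "joint_torque": joint torques, N m; "tool_pos": TCP position; "orientation": TCP orientation; "force": force on the tool from outside, world axes, zero at the start; "wrist_torque": the same for the moment, N m; "opening": finger opening in m.
Only numpy, scipy, OpenCV 4.12 (cv2) and the standard library are available. Lean on these libraries where they do the work, as an engineer would, in place of code of your own. Each camera call takes 0.05 s, during which the arm holds its last target. There are 200 camera calls.

### The job

Clamp the loose oak block in the small rack clamp. The clamp's lever is already near the end of its swing, so lift it by its upright grip off the serrations, swing it back clockwise (seen from above), let it drop into the serrations again and turn it counterclockwise until the jaw has pushed the block home against the back stop and the grip resists with about 11 N (never past 14 N, or the jaw dents the oak). Then let go, leaving the lever down and the block flat on the bed, and do not disturb the pliers, tweezers and tin.

Things in the scene. Friction and masses are not known exactly. Their poses are not given: they have to be found in the camera images.
- clamp: Fixed rack clamp: dark steel bed 104 x 250 x 12 mm; origin at table height, bed x -52..+52, y -105..+145 mm. +y: the way the jaw closes; -x: the lever's side. Grey gear housing 74 x 74 mm, top 50 mm over the table, round the pivot (x 0, y -50 mm). The back stop, a steel bar across the bed's +y end, has its face somewhere at y 99..107 mm, set differently each time.
- pivot (a point): Point on the lever's vertical turning axis, 80 mm above the table, at the top of the lever's hub (49 mm across; collar and stud on it reach 96 mm). Engaged, turning the lever by +1 rad closes the jaw 18 mm; turning it back opens the jaw again. Free turning takes about 5.5 N at the grip; each N of jaw force on the block adds about 0.21 N (11 N: about 25 N of jaw force). The gear stays where it is left.
- grip_mid (a point): Centre of the upright black grip, a cylinder 22 mm across, 44 mm tall, 85 mm out from the pivot axis; centre 102.5 mm above the table with the lever down (80.5 to 124.5 mm). The lever's bar under it is 10 mm thick, top at 80 mm, so keep fingertips above 84 mm (more when lifted). It is fixed to the lever and turns with it: turn the hand along with the lever when gripping hard.
- lever (a joint): Angle of the lever, rad: 0 when the grip points along the clamp's -x from the pivot, growing counterclockwise seen from above, which is the way that tightens. Stops at -0.9 and +0.9; starts at about +0.77. 0.08 rad of play in the serrations. Resistance at the end stop tightens nothing: then lift and swing back once more.
- lift (a joint): Height of the lever above its seat, m: 0 down in the serrations, 0.012 at most. A spring and its weight hold it down with 5 to 8 N. Lifted by more than 7 mm it swings freely. 18 serrations a turn (0.35 rad each); dropped tip on tip it stays up about 7 mm and falls in when turned a little further while free to move down.
- jaw: Steel jaw plate, 70 x 8 x 24 mm, carried by the sliding rack through stiff springs (12 N a mm of give). Its origin coincides with the clamp's at the start and moves to the clamp's +y as the jaw closes; the clamping face lies 25 mm in +y from this origin. Depending on the back stop it must travel 14 to 22 mm until the block is held.
- oak_block: Loose plain oak block, 73 x 60 x 16 mm, about 0.2 kg, lying a little askew on the bed (bed top 12 mm above the table) between jaw and back stop; origin at the centre of its underside, z up. It is clamped across its 60 mm.
- pliers: Bystander: pliers with blue handles, 46 x 141 x 12 mm, lying right of the clamp; origin under its centre.
- tweezers: Bystander: steel tweezers, 14 x 122 x 7 mm, lying in front of the clamp; origin under its centre.
- tin: Bystander: round aluminium tin, 58 mm across, 23 mm high, left of the clamp; origin under its centre.
Mind the look-alikes: they are no part of the job. What is meant by the oak_block is not orange, purple or red, and is the larger of those in its own colour.

How it is judged:
On the way, in this order (a step that is already met when the one before it is completed fails the run):
1. the lever is lifted clear of its serrations (more than 7 mm) (value of joint lift above 0.007 m), for 0.1 s.
2. the lever is swung back by more than about a quarter radian and is down in the serrations again (value of joint lever below 0.5 rad and value of joint lift below 0.003 m), for 0.1 s.
At the end, for the whole second after the job is handed in: The jaw holds the oak block against the back stop with more than 10 N (jaw closed by more than 12 mm), the block at rest and flat (within 0.06 rad), the lever down in its serrations (within 3 mm) and let go (contact force between jaw and oak_block above 10 N and y of jaw in the frame of clamp above 0.012 m and value of joint lift below 0.003 m and angle between oak_block's own z axis and vertical below 0.06 rad and linear speed of oak_block below 0.01 m/s); the robot touches nothing.
It fails at once if the jaw presses on the block with more than 45 N (felt as about 14.5 N at the grip) (contact force between jaw and oak_block above 45 N).
It fails at once if the pliers, tweezers or tin are moved by more than 25 mm (distance of any of pliers, tweezers, tin from where it was at the start of the episode above 0.025 m).
It also fails if it takes over 61 s, if anything falls off the work surface, if the arm or the gripper's body presses on something with over 40 N, if the wrist force passes 120 N, or if a joint passes its speed limit or range.

## Working session

There is one attempt and no reset: what is moved stays moved. The work goes in short steps, Python scripts to look and compute and a tool call to move; the robot and the scene stay as the last step left them, time stands still between calls to the robot, and variables do not carry over. Pictures are saved under pics/ and viewed, about 8 in all and at most 12, crops included, and the job is handed in when it is done.

Besides the shell and the picture viewer there is one more tool, called after ">>>" as a command line: name --argument value ..., lists and objects as JSON in quotes. apply_moves: Moves the arm, as the interface text tells. Its arguments: {"type":"object","properties":{"commands":{"type":"array"},"squeeze":{"type":"number"}},"required":["commands"]}

```bash
mkdir -p pics
cat > h.py <<'E'
from plant import *
import numpy as np, cv2
def w(cam,p,m=None):
    m=m or camera_model(cam); return np.array(m["R"]).T@(np.array(p)-np.array(m["t"]))
E
python3 - <<'E'
from h import *
s=read_state(); print({k:np.round(v,3) for k,v in s.items()})
ims=[]
for c in ("top","side"):
    im,d=read_camera(c); cv2.imwrite(f"pics/{c}0.png",im)
    for n in ("clamp","pivot","grip_mid","jaw","oak_block","pliers","tweezers","tin"):
        for r in spot_point(n,c)[:3]:
            m=camera_model(c); p=np.array(r["point"]); k=np.array(m["intrinsics"])@p
            print(c,n,round(r["conf"],2),np.round(w(c,p),3),np.round(k[:2]/k[2]))
E
```

```text
{'t': np.float64(0.0), 'q': array([-1.327,  0.131,  1.489,  0.   ,  1.523, -0.085]), 'dq': array([ 0.001, -0.001, -0.001, -0.001, -0.001, -0.001]), 'joint_torque': array([-1.0000e-03, -5.5984e+01, -4.9177e+01,  7.7000e-02,  3.5000e-02,
       -0.0000e+00]), 'tool_pos': array([ 0.194, -0.567,  0.218]), 'orientation': array([-3.097, -0.514,  0.   ]), 'force': array([-0.144, -0.109, -0.47 ]), 'wrist_torque': array([ 0.033, -0.003,  0.033]), 'opening': np.float64(0.093)}
top clamp 0.97 [ 0.605 -0.185 -0.002] [367. 226.]
top pivot 0.95 [ 0.623 -0.233  0.08 ] [397. 207.]
top grip_mid 0.63 [ 0.572 -0.303  0.102] [439. 230.]
top jaw 0.71 [ 0.606 -0.183  0.002] [366. 226.]
top oak_block 0.95 [ 0.594 -0.125  0.008] [338. 231.]
top oak_block 0.91 [ 0.653  0.055 -0.002] [247. 206.]
top oak_block 0.8 [ 0.415 -0.255  0.001] [408. 321.]
top pliers 0.85 [ 0.665 -0.331 -0.004] [437. 196.]
top tweezers 0.51 [ 0.462 -0.106 -0.004] [330. 298.]
top tweezers 0.27 [ 0.665 -0.333 -0.002] [438. 196.]
top tin 0.79 [ 0.541 -0.008 -0.001] [280. 260.]
side clamp 0.55 [ 0.61  -0.187  0.   ] [351. 322.]
side pivot 0.89 [ 0.618 -0.236  0.079] [361. 315.]
side grip_mid 0.8 [ 0.578 -0.305  0.105] [341. 342.]
side oak_block 0.92 [0.402 0.017 0.003] [243. 249.]
side oak_block 0.87 [0.649 0.056 0.002] [356. 233.]
side oak_block 0.81 [ 0.41  -0.255 -0.   ] [238. 360.]
side pliers 0.59 [ 0.667 -0.33   0.002] [396. 391.]
side tweezers 0.46 [ 0.461 -0.11  -0.   ] [270. 294.]
side tin 0.84 [ 0.545 -0.008  0.001] [311. 255.]
side tin 0.38 [ 0.669 -0.332  0.003] [397. 392.]
```

View pics/top0.png

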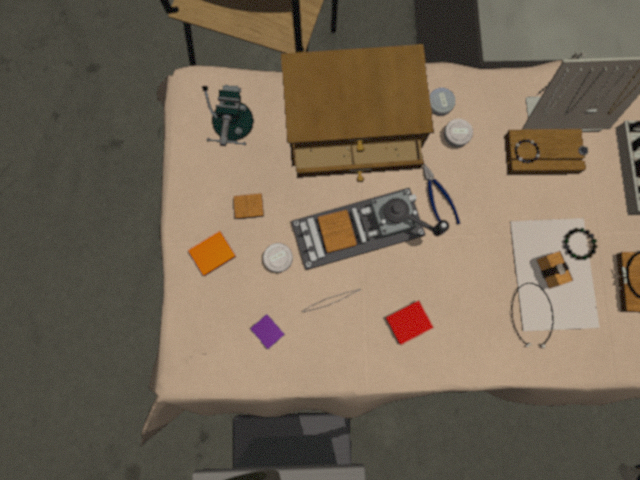

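View pics/side0.png

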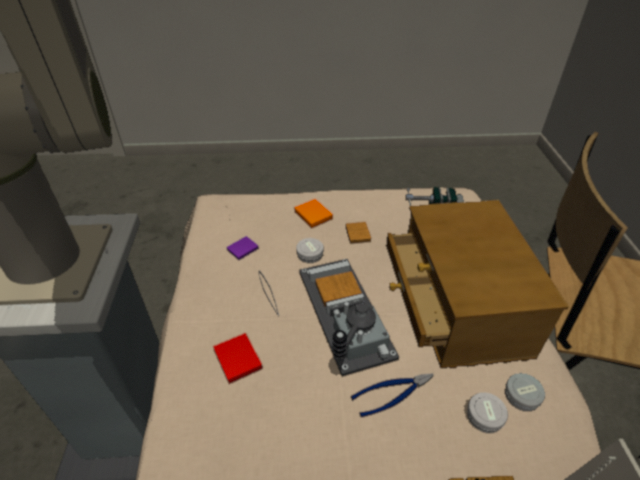

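Oak-coloured candidates in the top view are the block in the clamp (338,231) and a smaller oak square (247,206). The orange (211,253), purple (267,331) and red (409,322) ones are ruled out by colour. The one in the clamp is the larger oak piece, so that is the block. The grip shows at (439,228), with the pliers beside it. I'm moving above the grip.

>>> apply_moves --commands '[4.8,3.3,0,0,0,0.09,6,4.8,3.3,0,0,0,0.09,6,4.8,3.3,0,0,0,0.09,6,4.8,3.3,0,0,0,0.09,6,4.8,3.3,0,0,0,0.09,6,4.8,3.3,0,0,0,0.09,6,4.8,3.3,0,0,0,0.09,6,3.5,2.5,0,0,0,0.08,6]' --squeeze 25

```text
t: 1.9
tool_pos: [0.572, -0.3051, 0.2195]
orientation: [2.712, 1.578, 0.001]
force: [-0.1, -1.0, -0.4]
opening: 0.0601
```

```bash
cat > look.py <<'E'
from h import *
import sys
c="wrist"; m=camera_model(c); s=read_state(); im,d=read_camera(c); cv2.imwrite(f"pics/{sys.argv[1]}.png",im)
print(s["t"],s["tool_pos"],s["orientation"])
K=np.array(m["intrinsics"])
for n in sys.argv[2:]:
    for r in spot_point(n,c)[:2]:
        p=np.array(r["point"]); k=K@p
        print(n,round(r["conf"],2),np.round(w(c,p,m),4),np.round(k[:2]/k[2]))
E
python3 look.py w0 grip_mid pivot clamp oak_block
```

```text
1.9 [ 0.57196979 -0.3050996   0.21946946] [2.71241731e+00 1.57823138e+00 1.36306854e-03]
grip_mid 0.63 [ 0.5757 -0.3044  0.1007] [324. 229.]
pivot 0.84 [ 0.6204 -0.2337  0.079 ] [329. 120.]
pivot 0.56 [ 4.600e-01 -1.089e-01  2.000e-04] [121.  90.]
clamp 0.64 [ 0.6064 -0.1837  0.0009] [289.  82.]
clamp 0.47 [ 0.6665 -0.3292  0.0022] [410. 182.]
oak_block 0.76 [ 0.413  -0.2573  0.0034] [171. 241.]
oak_block 0.71 [ 0.59   -0.1204  0.0159] [235.  24.]
```

View pics/w0.png

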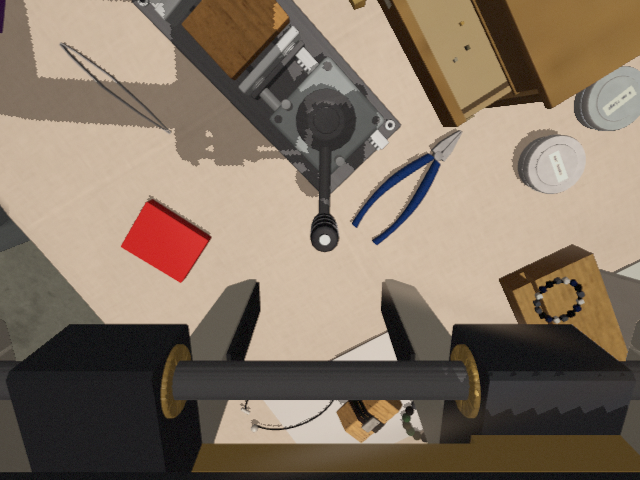

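Run:
```python
from h import *
m=camera_model("wrist");K=np.array(m["intrinsics"]);R=np.array(m["R"]);t=np.array(m["t"])
o=-R.T@t
def ray(u,v,z):
    r=R.T@np.linalg.inv(K)@[u,v,1]; return o+r*(z-o[2])/r[2]
print(o,ray(324,239,.1245),ray(326,118,.096))
a=[ray(*p,.012) for p in ((327,196),(400,126),(145,2))]; print(a)
```

```text
[ 0.60912357 -0.23711242  0.38483031] [ 0.57258198 -0.30741083  0.1245    ] [ 0.61678807 -0.23372182  0.096     ]
[array([ 0.58229973, -0.29932757,  0.012     ]), array([ 0.67769161, -0.27500069,  0.012     ]), array([ 0.52815067, -0.06749632,  0.012     ])]
```

The picture shows the grip top at (324,239), the hub at (326,118), and clear space on both sides for the fingers. I'm descending around the grip.

>>> apply_moves --commands '[0.2,-0.1,-4,0,0,-0.04,5.5,0,0,-4,0,0,0,5,0,0,-3,0,0,0,5,0,0,-1.6,0,0,0,5,0,0,0,0,0,0,2,0,0,0,0,0,0,2,0,0,0,0,0,0,2,0,0,0,0,0,0,2]' --squeeze 25

```text
t: 3.15
tool_pos: [0.5685, -0.3172, 0.0971]
orientation: [2.75, 1.492, 0.005]
force: [0.8, 0.2, -0.0]
opening: 0.0205
```

>>> apply_moves --commands '[0,0,0,0,0,0,5,0,0,0,0,0,0,5,0,0,0,0,0,0,5]'

```text
t: 3.52
tool_pos: [0.5693, -0.3174, 0.0984]
orientation: [2.748, 1.492, 0.006]
force: [1.0, -0.8, -0.5]
opening: 0.0457
```

```bash
python3 look.py w1 grip_mid pivot
```

```text
3.525 [ 0.56931414 -0.31735916  0.09836505] [2.74826055 1.49207701 0.00597046]
grip_mid 0.78 [ 0.5778 -0.3055  0.102 ] [323. 273.]
grip_mid 0.35 [ 0.6065 -0.1837  0.0028] [253.  42.]
pivot 0.74 [ 0.6193 -0.2321  0.0774] [311.  87.]
```

View pics/w1.png

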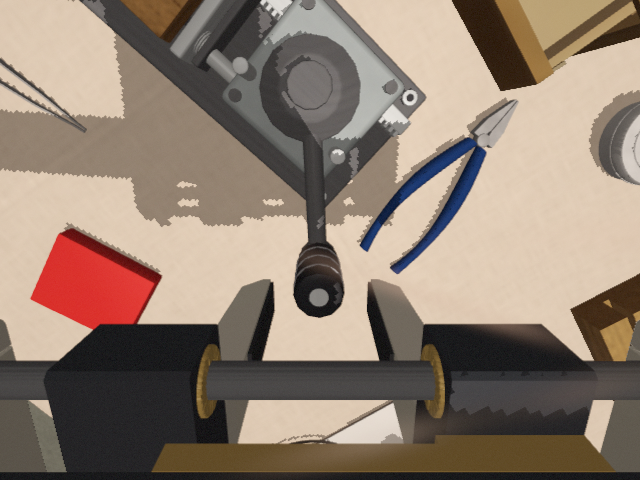

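The picture shows the hand sitting about 12 mm too far out, with the grip top at (319,297) inboard of the fingers. The lever is undisturbed. I'll correct the position.

>>> apply_moves --commands '[0.3,0.6,-0.3,0,0,0,5,0.2,0.5,-0.3,0,0,0,5,0,0,0,0,0,0,5]'

```text
t: 4.05
tool_pos: [0.5744, -0.3052, 0.0913]
orientation: [2.749, 1.493, 0.005]
force: [0.2, 0.1, 0.2]
opening: 0.05
```

>>> apply_moves --commands '[0,0,0,0,0,0,1.5,0,0,0,0,0,0,1.5,0,0,0,0,0,0,1.5,0,0,0,0,0,0,1.5]' --squeeze 30

```text
t: 4.55
tool_pos: [0.5743, -0.3052, 0.0913]
orientation: [2.749, 1.493, 0.005]
force: [0.2, 0.3, -0.4]
opening: 0.0215
```

>>> apply_moves --commands '[0,0,0.4,0,0,0,1.5,0,0,0.4,0,0,0,1.5,0,0,0.2,0,0,0,1.5]'

```text
t: 4.92
tool_pos: [0.5735, -0.3043, 0.0995]
orientation: [2.752, 1.494, 0.004]
force: [2.9, 0.1, -7.5]
opening: 0.0215
```

>>> apply_moves --commands '[0,0,0.3,0,0,0,1.5,0,0,0.0,0,0,0,1.5]'

```text
t: 5.18
tool_pos: [0.5735, -0.3042, 0.1023]
orientation: [2.752, 1.494, 0.004]
force: [2.8, -0.0, -8.0]
opening: 0.0214
```

>>> apply_moves --commands '[-0.69,0.5,0,0,0,-0.1,1.5,-0.63,0.57,0,0,0,-0.1,1.5,-0.57,0.63,0,0,0,-0.1,1.5,-0.51,0.68,0,0,0,-0.1,1.5]'

```text
t: 5.68
tool_pos: [0.5487, -0.2805, 0.1015]
orientation: [2.999, 0.898, -0.0]
force: [4.4, -0.3, -7.8]
opening: 0.0216
```

>>> apply_moves --commands '[-0.44,0.73,0.05,0,0,-0.1,1.5,-0.36,0.77,0,0,0,-0.1,1.5,-0.28,0.8,0,0,0,-0.1,1.5,-0.2,0.82,0.05,0,0,-0.1,1.5,-0.12,0.84,0,0,0,-0.1,1.5]'

```text
t: 6.3
tool_pos: [0.5343, -0.2403, 0.1024]
orientation: [3.129, 0.1, -0.002]
force: [4.7, -1.0, -8.7]
opening: 0.0217
```

>>> apply_moves --commands '[-0.02,0.85,0,0,0,-0.1,1.5,0.06,0.85,0,0,0,-0.1,1.5,0.14,0.84,0,0,0,-0.1,1.5,0.22,0.81,0,0,0,-0.1,1.5,0.2,0.55,0,0,0,-0.07,1.5]'

```text
t: 6.92
tool_pos: [0.5406, -0.2007, 0.1025]
orientation: [3.06, -0.656, -0.004]
force: [3.6, -1.4, -8.1]
opening: 0.0218
```

>>> apply_moves --commands '[0,0,-0.4,0,0,0,1.5,0,0,-0.4,0,0,0,1.5,0,0,-0.3,0,0,0,1.5,0,0,0,0,0,0,1.5]'

```text
t: 7.42
tool_pos: [0.5405, -0.2011, 0.0914]
orientation: [3.061, -0.65, -0.004]
force: [0.8, 0.5, -3.6]
opening: 0.0213
```

>>> apply_moves --commands '[0,0,-0.15,0,0,0,1.5,0,0,-0.1,0,0,0,1.5]'

```text
t: 7.68
tool_pos: [0.5404, -0.2012, 0.0912]
orientation: [3.061, -0.649, -0.004]
force: [-3.2, 2.4, 3.6]
opening: 0.0214
```

>>> apply_moves --commands '[-0.28,-0.8,0,0,0,0.1,1.5,-0.2,-0.83,0,0,0,0.1,1.5,-0.12,-0.84,0,0,0,0.1,1.5]'

```text
t: 8.05
tool_pos: [0.5345, -0.2249, 0.0914]
orientation: [3.127, -0.17, -0.001]
force: [1.4, 1.6, -3.9]
opening: 0.0213
```

```bash
python3 look.py w2 grip_mid pivot jaw
python3 - <<'E'
from h import *
im,d=read_camera("side"); cv2.imwrite("pics/s2full.png",im)
for n in("grip_mid","pivot","jaw","oak_block"):
    for r in spot_point(n,"side")[:1]: print(n,r["conf"],w("side",r["point"]))
a=cv2.resize(im[230:400,270:430],None,fx=3.5,fy=3.5,interpolation=cv2.INTER_CUBIC); cv2.imwrite("pics/s2.png",a)
print(read_state()["force"])
E
```

```text
8.05 [ 0.53446937 -0.2249015   0.09139547] [ 3.12683762e+00 -1.69819528e-01 -5.21701577e-04]
grip_mid 0.59 [ 0.5365 -0.2244  0.0998] [320. 300.]
grip_mid 0.27 [ 0.5463 -0.0067 -0.002 ] [ 26. 257.]
pivot 0.72 [ 0.6188 -0.2347  0.0775] [323. 116.]
grip_mid 0.79 [ 0.53526325 -0.22367625  0.10715804]
pivot 0.88 [ 0.61771597 -0.23663285  0.07832948]
oak_block 0.93 [ 0.41221847 -0.25807041 -0.00159817]
[ 0.80822687 -0.12478051 -3.55972134]
```

View pics/w2.png

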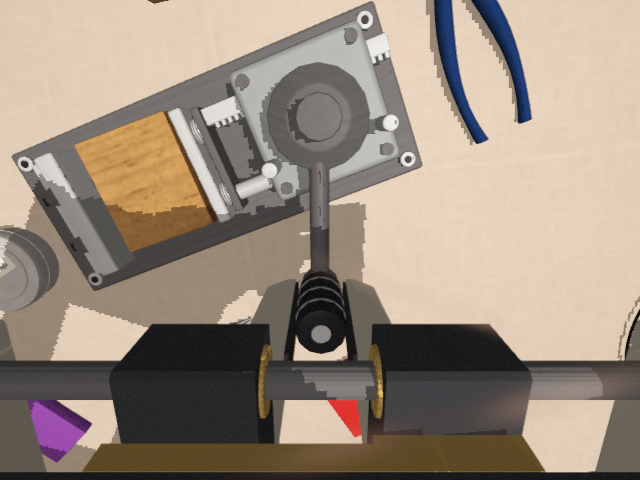

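The grip sits between the pads with its top at (320,334). The jaw face runs along (168,112)–(215,218), close to the block. I'll measure the jaw travel.

Run:
```python
from h import *
m=camera_model("wrist");K=np.array(m["intrinsics"]);R=np.array(m["R"]);t=np.array(m["t"]);o=-R.T@t
def ray(u,v,z):
    r=R.T@np.linalg.inv(K)@[u,v,1]; return o+r*(z-o[2])/r[2]
f=lambda u,v,z:ray(u,v,z)[:2]
cs=[f(*p,.012) for p in ((365,2),(422,165),(12,155),(95,290))]
psi=np.arctan2(*( (cs[1]-cs[0])[::-1]))  ; print("dirs",cs,psi, (cs[2]-cs[0]))
d=cs[2]-cs[0]; psi=np.arctan2(-d[0],d[1]); print("psi",psi)
P=np.array([.6192,-.2345]); Y=np.array([-np.sin(psi),np.cos(psi)])
for nm,p,z in (("jawface",(168,112),.036),("jawface",(215,218),.036),("blk",(170,112),.028),("blk",(217,218),.028),("blkfar",(76,146),.028),("blkfar",(128,250),.028),("bed end",(12,155),.012),("bed end",(422,165),.012)):
    print(nm, (f(*p,z)-P)@Y*1000-50)
im,dep=read_camera("wrist")
for p in ((175,115),(205,175),(140,170),(205,200)): print(p,ray(*p,.03)[2], dep[p[1],p[0]], o[2]-dep[p[1],p[0]])
print(read_state()["force"])
```

```text
dirs [array([ 0.68084334, -0.26822622]), array([ 0.58275275, -0.29829399]), array([ 0.61941872, -0.03424416]), array([ 0.52054822, -0.06000106])] -2.8441552571761743 [-0.06142462  0.23398206]
psi 0.25672565031098493
jawface 29.40200249981787
jawface 31.660009174055816
blk 31.02542753717472
blk 33.2714769172475
blkfar 92.63580406151894
blkfar 96.63951525648326
bed end 143.6372322739552
bed end -102.44874260927034
(175, 115) 0.03 0.20858726 0.04858008128840857
(205, 175) 0.03 0.21714526 0.040022076193880374
(140, 170) 0.03 0.22617002 0.030997322027277285
(205, 200) 0.03 0.23717107 0.019996271555017764
[ 0.66247357 -1.5082183  -4.02220594]
```

>>> apply_moves --commands '[0,0,0,0,0,0,1.5,-0.05,-0.85,-0.03,0,0,0.1,1.5,0.03,-0.85,0,0,0,0.1,1.5,0.12,-0.84,0,0,0,0.1,1.5]' --squeeze 6

```text
t: 9.05
tool_pos: [0.5356, -0.2467, 0.0916]
orientation: [3.121, 0.31, 0.0]
force: [-0.9, 5.1, -1.2]
opening: 0.0217
```

```bash
cat > st.py <<'E'
from h import *
from scipy.spatial.transform import Rotation as Ro
s=read_state(); r=s["tool_pos"][:2]-np.array([.6192,-.2345]); ph=np.arctan2(-r[1],-r[0])
y=Ro.from_rotvec(s["orientation"]).as_matrix()[:,1]; yaw=np.arctan2(y[1],y[0])+np.pi/2; yaw=(yaw+1.57)%np.pi-1.57
tg=np.array([np.sin(ph),-np.cos(ph)]); F=s["force"]; M=s["wrist_torque"]
n=np.linalg.norm(r)
ft=-F[:2]@tg
print(f"t {s['t']:.2f} phi {ph:.3f} yaw {yaw:.3f} len {n:.4f} z {s['tool_pos'][2]:.4f} Ftan {ft:.1f} Frad {F[:2]@r/n:.1f} Fz {F[2]:.1f} M {np.round(M,2)} eff {ft-M[2]/.085:.1f}")
a=ph
for i in range(6):
    b=a+.1; print(np.round([-8.5*(np.cos(b)-np.cos(a)),-8.5*(np.sin(b)-np.sin(a))],2),end=" "); a=b
E
python3 st.py
```

```text
t 9.05 phi 0.145 yaw 0.198 len 0.0845 z 0.0916 Ftan 5.1 Frad 0.2 Fz -1.2 M [ 0.95  0.16 -0.06] eff 5.9
[ 0.16 -0.83] [ 0.25 -0.81] [ 0.33 -0.78] [ 0.4  -0.75] [ 0.48 -0.7 ] [ 0.54 -0.65]
```

>>> apply_moves --commands '[0.16,-0.83,0,0,0,0.08,1.5,0.25,-0.81,0,0,0,0.08,1.5]'

```text
t: 9.3
tool_pos: [0.5391, -0.2609, 0.0914]
orientation: [3.088, 0.57, -0.002]
force: [-3.2, 6.5, -0.2]
opening: 0.022
```

```bash
python3 st.py
```

```text
t 9.30 phi 0.318 yaw 0.365 len 0.0843 z 0.0914 Ftan 7.1 Frad 1.0 Fz -0.2 M [1.08 0.52 0.04] eff 6.7
[ 0.31 -0.79] [ 0.38 -0.76] [ 0.46 -0.72] [ 0.53 -0.67] [ 0.59 -0.61] [ 0.65 -0.55]
```

>>> apply_moves --commands '[0.15,-0.4,0,0,0,0.04,1.5,0.17,-0.39,0,0,0,0.05,1.5]'

```text
t: 9.55
tool_pos: [0.5416, -0.2671, 0.0914]
orientation: [-3.057, -0.714, 0.004]
force: [-2.0, 5.1, -1.3]
opening: 0.0216
```

```bash
python3 st.py
```

```text
t 9.55 phi 0.397 yaw 0.459 len 0.0841 z 0.0914 Ftan 5.5 Frad -0.1 Fz -1.3 M [ 0.71  0.39 -0.1 ] eff 6.6
[ 0.37 -0.77] [ 0.44 -0.73] [ 0.51 -0.68] [ 0.58 -0.62] [ 0.64 -0.56] [ 0.69 -0.5 ]
```

>>> apply_moves --commands '[0.19,-0.38,0,0,0,0.02,1.5,0.2,-0.37,0,0,0,0.03,1.5]'

```text
t: 9.8
tool_pos: [0.5442, -0.2726, 0.0913]
orientation: [-3.033, -0.793, 0.009]
force: [-4.4, 5.3, 1.8]
opening: 0.0217
```

```bash
python3 st.py
```

```text
t 9.80 phi 0.470 yaw 0.512 len 0.0841 z 0.0913 Ftan 6.7 Frad 1.5 Fz 1.8 M [0.82 0.76 0.06] eff 6.0
[ 0.42 -0.74] [ 0.49 -0.69] [ 0.56 -0.64] [ 0.62 -0.58] [ 0.68 -0.51] [ 0.72 -0.44]
```

>>> apply_moves --commands '[0.21,-0.37,0,0,0,0.04,1.5,0.22,-0.35,0,0,0,0.04,1.5]'

```text
t: 10.05
tool_pos: [0.5473, -0.278, 0.0913]
orientation: [-2.994, -0.918, 0.014]
force: [-4.3, 4.3, 0.4]
opening: 0.0218
```

```bash
python3 st.py
```

```text
t 10.05 phi 0.544 yaw 0.595 len 0.0840 z 0.0913 Ftan 5.9 Frad 1.4 Fz 0.4 M [ 0.63  0.53 -0.02] eff 6.2
[ 0.48 -0.7 ] [ 0.54 -0.65] [ 0.61 -0.6 ] [ 0.66 -0.53] [ 0.71 -0.46] [ 0.76 -0.39]
```

>>> apply_moves --commands '[0.24,-0.35,0,0,0,0.03,1.5,0.25,-0.33,0,0,0,0.04,1.5]'

```text
t: 10.3
tool_pos: [0.5509, -0.2832, 0.0913]
orientation: [-2.955, -1.026, 0.019]
force: [-5.6, 4.3, 0.8]
opening: 0.0221
```

```bash
python3 st.py
```

```text
t 10.30 phi 0.619 yaw 0.668 len 0.0839 z 0.0913 Ftan 6.7 Frad 2.1 Fz 0.8 M [ 0.56  0.65 -0.03] eff 7.1
[ 0.53 -0.67] [ 0.59 -0.61] [ 0.65 -0.55] [ 0.7  -0.48] [ 0.75 -0.41] [ 0.78 -0.33]
```

>>> apply_moves --commands '[0.16,-0.2,0,0,0,0.02,1.5,0.16,-0.19,0,0,0,0.03,1.5]'

```text
t: 10.55
tool_pos: [0.5528, -0.2857, 0.0912]
orientation: [-2.924, -1.102, 0.023]
force: [-3.8, 3.6, 0.3]
opening: 0.0221
```

```bash
python3 st.py
```

```text
t 10.55 phi 0.657 yaw 0.721 len 0.0839 z 0.0912 Ftan 5.2 Frad 0.8 Fz 0.3 M [ 0.49  0.49 -0.06] eff 5.9
[ 0.55 -0.65] [ 0.61 -0.59] [ 0.67 -0.52] [ 0.72 -0.45] [ 0.76 -0.38] [ 0.79 -0.3 ]
```

>>> apply_moves --commands '[0.26,-0.32,0,0,0,0.03,1.5,0.16,-0.18,0,0,0,0.02,1.5]'

```text
t: 10.8
tool_pos: [0.5556, -0.289, 0.0911]
orientation: [-2.891, -1.177, 0.028]
force: [-5.8, 4.8, 1.4]
opening: 0.0221
```

```bash
python3 st.py
```

```text
t 10.80 phi 0.709 yaw 0.773 len 0.0838 z 0.0911 Ftan 7.4 Frad 1.2 Fz 1.4 M [ 0.6   0.71 -0.05] eff 7.9
[ 0.58 -0.62] [ 0.64 -0.56] [ 0.7  -0.49] [ 0.74 -0.42] [ 0.78 -0.34] [ 0.81 -0.26]
```

>>> apply_moves --commands '[0.18,-0.19,0,0,0,0.02,1.5,0.19,-0.18,0,0,0,0.03,1.5]'

```text
t: 11.05
tool_pos: [0.5575, -0.2909, 0.091]
orientation: [-2.855, -1.25, 0.034]
force: [-6.5, 4.8, 3.0]
opening: 0.0222
```

```bash
python3 st.py
```

```text
t 11.05 phi 0.740 yaw 0.825 len 0.0836 z 0.0910 Ftan 7.9 Frad 1.5 Fz 3.0 M [ 0.74  0.92 -0.02] eff 8.2
[ 0.6 -0.6] [ 0.66 -0.53] [ 0.71 -0.47] [ 0.75 -0.39] [ 0.79 -0.32] [ 0.82 -0.24]
```

>>> apply_moves --commands '[0.2,-0.19,0.02,0,0,0,1.5,0.21,-0.18,0,0,0,0,1.5]'

```text
t: 11.3
tool_pos: [0.5588, -0.2925, 0.0909]
orientation: [-2.848, -1.249, 0.041]
force: [-10.0, 4.4, 3.9]
opening: 0.0227
```

```bash
python3 st.py
```

```text
t 11.30 phi 0.766 yaw 0.826 len 0.0837 z 0.0909 Ftan 10.2 Frad 4.2 Fz 3.9 M [0.74 1.44 0.07] eff 9.4
[ 0.62 -0.58] [ 0.67 -0.52] [ 0.72 -0.45] [ 0.76 -0.37] [ 0.8 -0.3] [ 0.82 -0.21]
```

>>> apply_moves --commands '[0.17,-0.22,0,0,0,0.02,1.5,0.17,-0.22,0,0,0,0.02,1.5]'

```text
t: 11.55
tool_pos: [0.5601, -0.294, 0.0907]
orientation: [-2.816, -1.305, 0.047]
force: [-6.4, 7.8, 2.0]
opening: 0.0228
```

```bash
python3 st.py
```

```text
t 11.55 phi 0.789 yaw 0.868 len 0.0839 z 0.0907 Ftan 10.0 Frad -1.0 Fz 2.0 M [ 1.17  0.9  -0.11] eff 11.3
[ 0.63 -0.57] [ 0.69 -0.5 ] [ 0.73 -0.43] [ 0.77 -0.36] [ 0.8  -0.28] [ 0.83 -0.2 ]
```

The effective resistance at the grip is about 11 N, so I'm releasing.

>>> apply_moves --commands '[0,0,0,0,0,0,5,0,0,0,0,0,0,5,0,0,0,0,0,0,5,0,0,0,0,0,0,5,0,0,3,0,0,0,5,0,0,4,0,0,0,5,0,0,4,0,0,0,5,0,0,4,0,0,0,5]'

```text
t: 12.55
tool_pos: [0.5583, -0.2933, 0.2416]
orientation: [-2.813, -1.303, 0.053]
force: [0.2, -0.2, -0.0]
opening: 0.0502
```

```bash
python3 look.py w3 grip_mid pivot oak_block pliers tin tweezers; python3 st.py
```

```text
12.55 [ 0.55829934 -0.29330525  0.24159286] [-2.81270581 -1.30281857  0.05254122]
grip_mid 0.66 [ 0.5571 -0.296   0.1024] [330. 227.]
grip_mid 0.3 [ 0.62   -0.234   0.0759] [341. 119.]
pivot 0.67 [ 0.5568 -0.2931  0.1021] [328. 224.]
pivot 0.64 [ 0.668  -0.3341 -0.002 ] [434. 164.]
oak_block 0.94 [ 4.141e-01 -2.586e-01  2.000e-04] [220. 254.]
oak_block 0.93 [ 0.5898 -0.1109  0.0165] [235.  39.]
pliers 0.61 [ 0.6658 -0.3335  0.0028] [433. 165.]
tweezers 0.96 [ 0.459  -0.1074  0.0005] [152. 127.]
t 12.90 phi 0.759 yaw 0.867 len 0.0848 z 0.2383 Ftan 0.6 Frad 0.3 Fz -0.1 M [-0.05 -0.07 -0.01] eff 0.7
[ 0.61 -0.59] [ 0.67 -0.52] [ 0.72 -0.45] [ 0.76 -0.38] [ 0.79 -0.3 ] [ 0.82 -0.22]
```

View pics/w3.png

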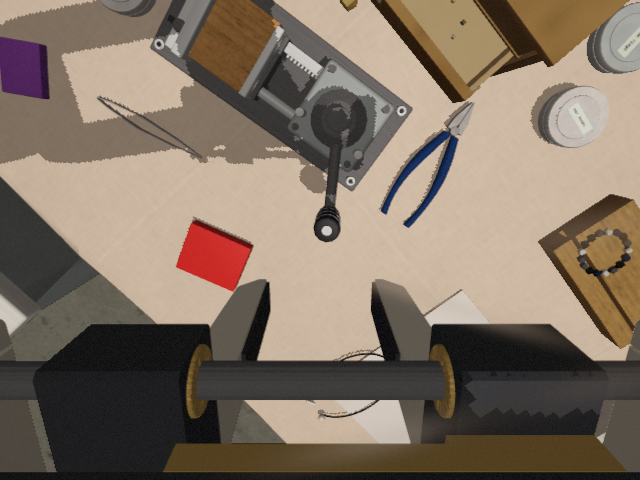

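The lever is down (grip z 0.102), the grip is free at (327,231), and the jaw is on the block. One last check at the back stop before handing in.

Run:
```python
from h import *
im,d=read_camera("side")
for n in("oak_block","tin","pliers","tweezers","grip_mid"):
    for r in spot_point(n,"side")[:3]: print(n,round(r["conf"],2),np.round(w("side",r["point"]),3))
cv2.imwrite("pics/s3.png",cv2.resize(im[245:405,280:440],None,fx=3.7,fy=3.7,interpolation=cv2.INTER_CUBIC))
```

```text
oak_block 0.89 [0.397 0.022 0.004]
oak_block 0.77 [ 0.589 -0.116  0.011]
oak_block 0.59 [ 0.414 -0.257 -0.003]
tin 0.75 [ 0.544 -0.007 -0.001]
pliers 0.66 [ 0.666 -0.33   0.001]
tweezers 0.41 [ 0.461 -0.108  0.005]
grip_mid 0.92 [ 0.56  -0.29   0.106]
```

View pics/s3.png

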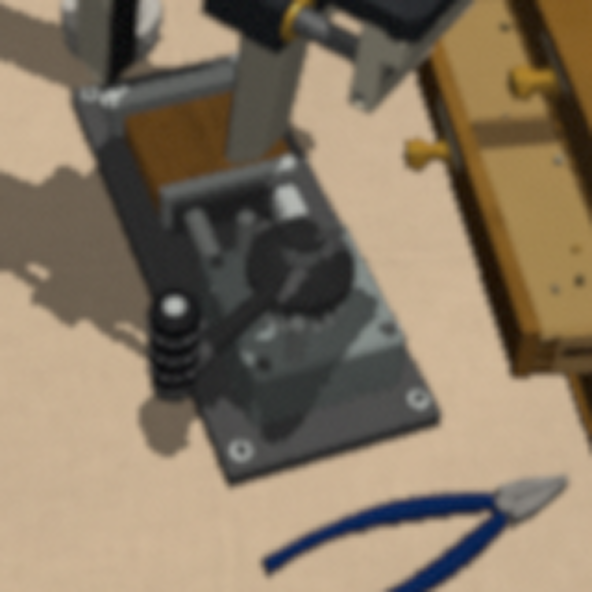

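The block lies squared between the jaw (225,180) and the back stop (160,95), the lever is down, and the bystanders have not moved. Handing in.

```bash
python3 -c "
from plant import *
print(close_job())"
```

```text
the job is handed in; nothing more can be done
None
```

The oak block is clamped and I have handed the job in; it reports no verdict.

- **What I did:** I lifted the lever about 11 mm by its grip and swung it back about 1.39 rad (four serrations). I let it drop into the serrations again, then turned it about 1.18 rad counterclockwise. The resistance at the grip rose from about 6 N to about 11 N. I then opened the fingers and moved up.
- **Last checks:**
  - The force at the grip read 10.0 N directly, or 11.3 N once the hand's own twist is counted. That puts the jaw force at roughly 21–27 N. I could not measure it directly.
  - The grip centre is at 0.102 m, so the lever is down.
  - The block looks flat and square between the jaw and the back stop.
  - The tin, pliers and tweezers are where they started, within a few millimetres.
  - The robot touches nothing, and the wrist force is about zero.
- **What went wrong or disagreed:**
  - My first close of the fingers was about 12 mm too far out and slipped off the edge of the grip. I reopened, corrected the position and gripped again.
  - The first force reading while tightening was low (1.7 N), because the tightly gripping hand was turning the lever by its own twist. I measured the jaw in the picture, which showed about 5 mm of travel, so the lever was engaged. I loosened the grip after that.

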